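# Latch the red connector into the harness test fixture

### The arm

A 7-joint arm with a two-finger parallel gripper is mounted at the origin on the work surface. World frame = base frame: x ahead of the robot, y to its left, z up, the work surface at z = 0. Lengths are in m, angles in rad, forces in N, time in s.
With the tool pointing down it reaches from about 0.4 to 0.875 m from the base axis. Payload 19.3 kg.
Tool frame: the origin (TCP) lies at the very end of the fingers, on their centre line; the grasp point (between the pads) lies 19 mm behind it; z points along the fingers, y is the direction in which the jaws open and shut (so a half turn about z gives the same grasp; the last joint's range is limited). The gripper opens to 85 mm and grips with 20 to 120 N. Pads are 22 mm wide; open, the fingers measure 114 mm over their backs; the gripper's body (76 mm by 85 mm) begins 54 mm behind the grasp point. The pads swing forward as they close: fully open they stand 13 mm farther back than shut.
Start: joints at [1.248, 0.521, -0.036, 1.599, 0.021, 1.021, -0.113], TCP at [0.156, -0.605, 0.231] pointing down, gripper open.
Joint ranges: [-2.91, 2.91], [-0.3, 2.13], [-1.5, 1.42], [0.17, 2.43], [-1.26, 4.41], [0.16, 1.93], [-2.52, 2.52]. Speed limits (rad/s): [1.89, 1.89, 2.39, 2.39, 3.01, 3.01, 3.01].

### API

Orientations are given as [roll, pitch, yaw] about the fixed x, y, z axes, in that order (R = Rz(yaw) Ry(pitch) Rx(roll)).
In Python, from workcell import telemetry, imaging, ticket gives the robot as it stands.
- The arm moves only by the tool carry_out, never from a script. Its argument "series" is a list of rows, each a list of 7 numbers: the shift along the tool's x, y, z in m, then the turn, a rotation vector about the tool's x, y, z in rad, then the closure in counts, from 0 (fully open) to 255 (shut). In form: [[tx, ty, tz, ax, ay, az, jaw], ...]. A call has 1 to 10 rows; each row is the pose to reach, as a shift and turn from the pose commanded when the call began, along the tool's axes at that moment; what a row does not reach only later rows make up. A row lasts 1/8 s, in which the tool goes at most 62.5 mm and 10.7 degrees, less where a joint would pass 70% of its speed; a pose out of reach is approached as far as the arm can. A call with a gripper value outside its range is refused whole. The fingers move at their own pace and stop on an object; "force" is the grip in N (left out, the last holds). Time passes only in rows, so rows that repeat a pose let the fingers close. It gives the time, the measured TCP pose, the force and the opening at its end, in the units of the state.
- telemetry.observe(): the state, without advancing time (a new reading comes with each control period).
- imaging.grab_frame(name): name is "scene" or "top" or "wrist"; returns (picture, depth): 480x640x3 uint8, blue, green, red; 480x640 float32, m along the optical axis (not along the pixel's ray), 0 where there is no reading.
- imaging.camera_info(name): a dict with "mtx" (3x3 intrinsics, pixels), "extrinsics" (4x4, takes a point from camera to world coordinates); the wrist camera has in their place "hand_eye" (4x4, takes a point from camera to tool coordinates, whose origin is the TCP and whose axes are the flange's). Camera axes: x right, y down, z forward; pixel columns grow to the right and rows downward; lengths in m; the calibration is good to about 2 mm. A picture is of the moment at which its call begins: read the wrist's pose just before it. camera_info takes no time and is no camera call.
- ticket.job_done(): hands the job in, once; it reports no verdict.
The state is a dict: "clock": time; "qpos": joint angles; "qd": joint speeds; "joint_efforts": joint torques, N m; "position": TCP position; "tool_rot": TCP orientation; "force": force on the tool from outside, world axes, zero at the start; "moment": the same for the moment, N m; "grip_width": finger opening in m.
Only numpy, scipy, OpenCV 4.12 (cv2) and the standard library are available. Lean on these libraries where they do the work, as an engineer would, in place of code of your own. Each camera call takes 0.05 s, during which the arm holds its last target.

### The job

Stand the red connector housing upright on the floor of the test fixture's lane, at its wide open end, then slide it along the lane floor so that it pushes the orange sprung pawl aside, and on until the pawl has snapped shut behind it. Leave the connector standing upright in the closed end, released.

Things in the scene. Friction and masses are not known exactly. Their poses are not given: they have to be found in the camera images.
- red_center (a point): Centre (32 mm above the underside) of the red connector housing: a loose upright block, 50 mm long (x axis), 36 mm wide (y), 64 mm tall (z up), about 0.14 kg, with dark cavities in its top. It stands on the table among black, white and yellow ones of the same shape, 80 mm or more apart (centres). Either way round is right.
- lane_start (a point): Lane floor, mid-width, at the open end of the fixture (grey plate 240 x 116 mm fixed to the table, aluminium walls): set the connector down here, within 15 mm along x. x points along the lane to its closed end, z up. Floor 6 mm above the table; walls, stop and pawl 22 mm above the table: fingers holding the connector higher pass over. Lane 62 mm wide here, 52 mm from 30 mm ahead on.
- lane_home (a point): Lane floor at the closed end, above a black patch, under the middle of a latched connector; 129 mm along x from lane_start, same axes. The end stop's rubber face is 30 mm ahead (5 mm beyond the connector's front). The pawl lets go once the connector's centre is within about 5 mm of here or further; the shut pawl's tip is 43 mm behind, mid-lane.
- pawl (a joint): Orange sprung arm, 55 mm long, hinged at the left (+y) wall 88 mm behind lane_home, its tip slanting into the lane towards the closed end. 0 rad = shut, tip at mid-lane, blocking return. A light spring shuts it: a connector needs about 2 to 4 N to push past it, swinging it 0.25 to 0.6 rad, and it snaps back to 0 behind the connector.

How it is judged:
On the way, in this order (a step that is already met when the one before it is completed fails the run):
1. the red connector stands upright on the lane floor at the open end, before the pawl (x of red_center in the frame of lane_start between -0.06 and 0.02 m and y of red_center in the frame of lane_start between -0.022 and 0.022 m and z of red_center in the frame of lane_start below 0.039 m and angle between red_center's own z axis and vertical below 0.2 rad), for 0.1 s.
2. sliding along the lane floor, the connector pushes the pawl aside (value of joint pawl above 0.15 rad and x of red_center in the frame of lane_start above 0.025 m and x of red_center in the frame of lane_home below 0 m and z of red_center in the frame of lane_start below 0.042 m and y of red_center in the frame of lane_start between -0.018 and 0.018 m), for 0.02 s.
At the end, for the whole second after the job is handed in: The red connector stands upright (within 0.15 rad) on the lane floor between the end stop and the pawl, its centre from 21 mm before to 11 mm beyond lane_home along the lane and within 15 mm across it, and the pawl is shut behind it (below 0.1 rad) (value of joint pawl below 0.1 rad and x of red_center in the frame of lane_home between -0.021 and 0.011 m and y of red_center in the frame of lane_home between -0.015 and 0.015 m and z of red_center in the frame of lane_home below 0.036 m and angle between red_center's own z axis and vertical below 0.15 rad); the robot touches nothing.
It also fails if it takes over 48 s, if anything falls off the work surface, if the arm or the gripper's body presses on something with over 40 N, if the wrist force passes 120 N, or if a joint passes its speed limit or range.

## Working session

There is one attempt and no reset: what is moved stays moved. The work goes in short steps, Python scripts to look and compute and a tool call to move; the robot and the scene stay as the last step left them, time stands still between calls to the robot, and variables do not carry over. Pictures are saved under pics/ and viewed, and the job is handed in when it is done.

Besides the shell and the picture viewer there is one more tool, called after "Call:" by a JSON object that holds its "name" and its "arguments". carry_out: Moves the arm, as the interface text tells. Its arguments: {"type":"object","properties":{"series":{"type":"array"},"force":{"type":"number"}},"required":["series"]}

```bash
mkdir -p pics; ls; python3 - <<'E'
from workcell import telemetry, imaging
import cv2,numpy as np
s=telemetry.observe();print({k:np.round(v,4).tolist() for k,v in s.items()})
for n in ("top","scene"):
    p,d=imaging.grab_frame(n);cv2.imwrite(f"pics/{n}0.png",p);np.save(f"pics/{n}0.npy",d)
    c=imaging.camera_info(n);print(n,np.round(c["mtx"],1).tolist(),np.round(c["extrinsics"],4).tolist())
print(np.round(imaging.camera_info("wrist")["hand_eye"],4).tolist())
E
```

```text
pics
{'clock': 0.0, 'qpos': [1.2478, 0.522, -0.0363, 1.6, 0.0212, 1.0211, -0.1128], 'qd': [-0.0004, 0.0003, -0.0002, -0.0005, -0.0001, 0.0009, 0.0006], 'joint_efforts': [0.0012, -92.7118, 1.9804, -36.9942, 0.0178, 0.008, -0.0001], 'position': [0.1562, -0.6048, 0.2307], 'tool_rot': [-3.1404, 0.0001, 0.2528], 'force': [-0.4301, -0.3684, -0.2491], 'moment': [0.0117, -0.0156, -0.0262], 'grip_width': 0.0853}
top [[454.2, 0.0, 321.3], [0.0, 454.2, 245.8], [0.0, 0.0, 1.0]] [[-0.0149, -0.9824, 0.1864, 0.4193], [-0.9993, 0.0083, -0.0362, 0.0468], [0.0341, -0.1868, -0.9818, 0.7396], [0.0, 0.0, 0.0, 1.0]]
scene [[434.8, 0.0, 320.6], [0.0, 434.8, 239.5], [0.0, 0.0, 1.0]] [[0.2572, 0.7088, -0.6569, 1.0512], [0.9663, -0.1831, 0.1808, -0.0976], [0.0079, -0.6813, -0.732, 0.6171], [0.0, 0.0, 0.0, 1.0]]
[[-0.0001, -0.9596, -0.2815, 0.0723], [1.0, -0.0001, -0.0001, -0.0002], [0.0001, -0.2815, 0.9596, -0.1424], [0.0, 0.0, 0.0, 1.0]]
```

View pics/top0.png

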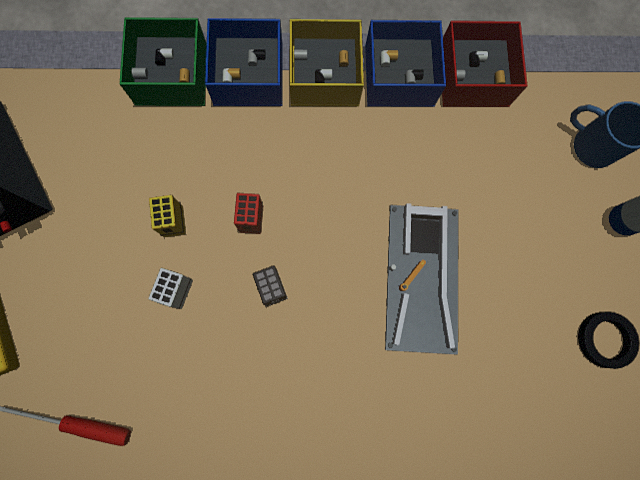

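View pics/scene0.png

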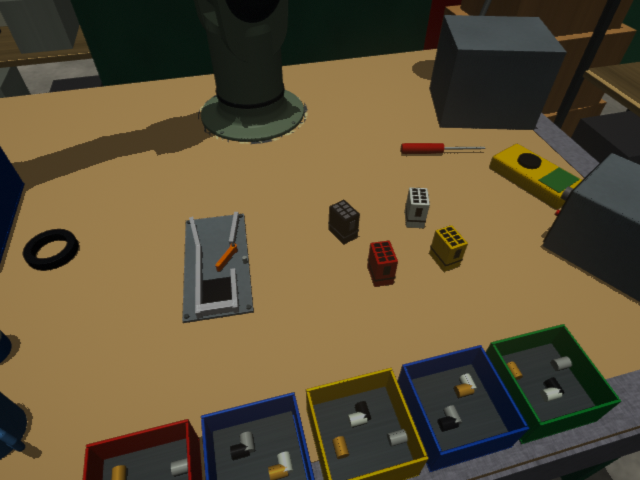

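The top view shows the red housing's top face at about (248,208). The plate runs from (390,205) to (457,354), with the open end at the bottom and the black patch at about (426,235). The pawl hinge is at (404,288) with its tip at (423,263). Next I'll measure these.

```bash
cat > h.py <<'E'
from workcell import telemetry, imaging
import cv2,numpy as np
from scipy.spatial.transform import Rotation as Ro
def ray(uv,z,K,E):
    uv=np.asarray(uv,float).reshape(-1,2)
    r=np.c_[(uv[:,0]-K[0,2])/K[0,0],(uv[:,1]-K[1,2])/K[1,1],np.ones(len(uv))]@E[:3,:3].T
    t=(z-E[2,3])/r[:,2]; return E[:3,3]+r*t[:,None]
def cam(n):
    c=imaging.camera_info(n);K=np.array(c["mtx"])
    if n!="wrist": return K,np.array(c["extrinsics"])
    s=telemetry.observe();T=np.eye(4);T[:3,:3]=Ro.from_euler("xyz",s["tool_rot"]).as_matrix();T[:3,3]=s["position"]
    return K,T@np.array(c["hand_eye"])
def pts(p,d,K,E):
    v,u=np.mgrid[:480,:640];P=np.stack([(u-K[0,2])/K[0,0]*d,(v-K[1,2])/K[1,1]*d,d],-1)
    return P@E[:3,:3].T+E[:3,3]
E
python3 - <<'E'
from h import *
for n in("top","scene"):
    p=cv2.imread(f"pics/{n}0.png");d=np.load(f"pics/{n}0.npy");K,E=cam(n);W=pts(p,d,K,E)
    h=cv2.cvtColor(p,cv2.COLOR_BGR2HSV)
    red=(((h[...,0]<6)|(h[...,0]>174))&(h[...,1]>120)&(h[...,2]>50))
    # red within blob region
    reg=np.zeros(red.shape,bool)
    reg[(slice(180,245) if n=="top" else slice(225,295)),(slice(225,275) if n=="top" else slice(355,410))]=1
    m=reg&(W[...,2]>.057)&(W[...,2]<.075)&(d>0)
    q=np.argwhere(m)[:,::-1].astype(np.float32)
    r=cv2.minAreaRect(q);b=cv2.boxPoints(r)
    print(n,"top z",np.median(W[m][:,2]),"rect",r,"\n",np.round(ray(b,.064,K,E),4).tolist(), np.round(ray(r[0],.064,K,E),4))
    rr=cv2.minAreaRect(W[m][:,:2].astype(np.float32)*1000);print(rr)
    # plate : by depth z 4..9mm & grey
    reg=np.zeros(red.shape,bool)
    if n=="top": reg[195:365,375:475]=1
    else: reg[200:330,170:265]=1
    g=reg&(h[...,1]<70)&(W[...,2]<.04)&(W[...,2]>.002)&(d>0)
    g=cv2.morphologyEx(g.astype(np.uint8),cv2.MORPH_OPEN,np.ones((3,3)))
    P=ray(np.argwhere(g)[:,::-1],.006,K,E)[:,:2] 
    zz=W[...,2][g>0];k=zz<.012
    rr=cv2.minAreaRect((P[k]*1000).astype(np.float32));print("plate",rr,np.median(zz[k]))
    o=reg&(h[...,0]>5)&(h[...,0]<18)&(h[...,1]>190)&(W[...,2]>.013)
    print("pawl",np.round(cv2.boxPoints(cv2.minAreaRect((ray(np.argwhere(o)[:,::-1],.022,K,E)[:,:2]*1000).astype(np.float32))),1).tolist())
    bl=reg&(h[...,2]<75)&(W[...,2]<.012)
    cc=cv2.connectedComponentsWithStats(bl.astype(np.uint8));i=1+np.argmax(cc[2][1:,4]);print("black",cc[2][i], np.round(ray(cc[3][i],.006,K,E),4),cv2.minAreaRect((ray(np.argwhere(cc[1]==i)[:,::-1],.006,K,E)[:,:2]*1000).astype(np.float32)))
E
```

```text
top top z 0.06350639339894931 rect ((246.6147918701172, 208.7377166748047), (23.810897827148438, 32.321258544921875), 5.194429397583008) 
 [[0.5828, 0.1552, 0.064], [0.6337, 0.1518, 0.064], [0.6301, 0.1154, 0.064], [0.5792, 0.1193, 0.064]] [[0.6063 0.1354 0.064 ]]
((607.2957153320312, 136.0213623046875), (36.3106803894043, 50.13527297973633), 86.19744110107422)
plate ((505.60321044921875, -145.27638244628906), (115.88864135742188, 239.33932495117188), 85.61042785644531) 0.005480304748064713
pawl [[508.5, -121.0], [508.5, -121.0], [483.0, -106.9000015258789], [483.0, -106.9000015258789]]
black [ 411  216   37  132 1223] [[ 0.5592 -0.1569  0.006 ]] ((500.5843811035156, -153.69825744628906), (51.44422149658203, 214.9754638671875), 89.51944732666016)
scene top z 0.0630015387348904 rect ((383.4500427246094, 252.8500213623047), (27.195585250854492, 21.187257766723633), 71.56505584716797) 
 [[0.5843, 0.1178, 0.064], [0.5781, 0.1572, 0.064], [0.637, 0.1497, 0.064], [0.6421, 0.1125, 0.064]] [[0.6112 0.1341 0.064 ]]
((607.7780151367188, 135.2464599609375), (35.890777587890625, 51.28904724121094), 86.89665985107422)
plate ((507.918212890625, -146.08892822265625), (115.27161407470703, 240.3220672607422), 85.76102447509766) 0.004946004134885773
pawl [[484.0, -112.4000015258789], [533.0999755859375, -150.39999389648438], [542.4000244140625, -138.39999389648438], [493.29998779296875, -100.4000015258789]]
black [201 246  31  57 741] [[ 0.566  -0.1544  0.006 ]] ((529.3331909179688, -149.2302703857422), (50.82586669921875, 130.459716796875), 85.69477844238281)
```

```bash
python3 - <<'E'
from h import *
a=np.deg2rad(-4.3);c=np.array([.5067,-.1457]);R=np.array([[np.cos(a),np.sin(a)],[-np.sin(a),np.cos(a)]])
for n in("top","scene"):
    p=cv2.imread(f"pics/{n}0.png");d=np.load(f"pics/{n}0.npy");K,E=cam(n);W=pts(p,d,K,E)
    # rectified plate-height and wall-height images, 0.4 mm/px... 300x160mm -> 2.5px/mm
    for z in(.006,.022):
        X,Y=np.meshgrid(np.linspace(-.14,.14,701),np.linspace(.075,-.075,376))
        w=np.stack([X*np.cos(a)-Y*np.sin(a)+c[0],X*np.sin(a)+Y*np.cos(a)+c[1],np.full_like(X,z)],-1)
        q=(w-E[:3,3])@E[:3,:3];u=q[...,0]/q[...,2]*K[0,0]+K[0,2];v=q[...,1]/q[...,2]*K[1,1]+K[1,2]
        im=cv2.remap(p,u.astype(np.float32),v.astype(np.float32),cv2.INTER_LINEAR)
        im=cv2.convertScaleAbs(im,alpha=1.3)
        for x in range(-140,141,20): cv2.line(im,(int((x+140)*2.5),0),(int((x+140)*2.5),6 if x else 15),(0,255,0),1)
        for y in range(-60,61,20): cv2.line(im,(0,int((75-y)*2.5)),(6 if y else 15,int((75-y)*2.5)),(0,255,0),1)
        cv2.imwrite(f"pics/r_{n}_{int(z*1000)}.png",im)
for z in(6,22):
    cv2.imwrite(f"pics/r_{z}.png",cv2.resize(np.vstack([cv2.imread(f"pics/r_top_{z}.png"),cv2.imread(f"pics/r_scene_{z}.png")]),(560,600)))
E
```

```text
(no output)
```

View pics/r_22.png

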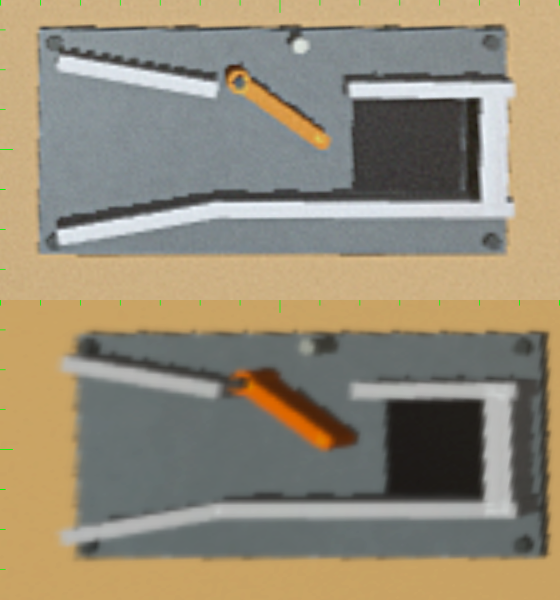

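View pics/r_6.png

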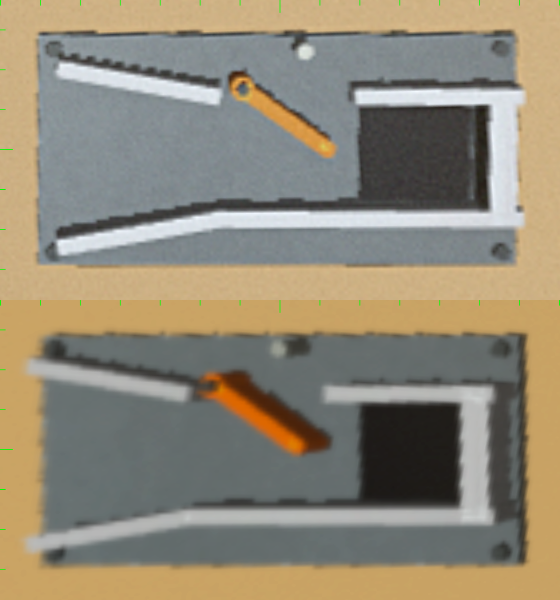

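```bash
cat >> h.py <<'E'
def plan(x,y,z,yaw):
    s=telemetry.observe();R=Ro.from_euler("xyz",s["tool_rot"])
    G=Ro.from_euler("xyz",[np.pi,0,yaw])
    print("shift",np.round(R.inv().apply(np.array([x,y,z])-s["position"]),4),"turn",np.round((R.inv()*G).as_rotvec(),4),"clock",s["clock"])
def lane(x,y=0,c=(.5067,-.1457),a=np.deg2rad(-4.3)):
    return c[0]+x*np.cos(a)-y*np.sin(a),c[1]+x*np.sin(a)+y*np.cos(a)
E
python3 - <<'E'
from h import *
plan(.6075,.1356,.15,-.061)
E
```

```text
shift [ 0.6221 -0.604   0.0813] turn [-1.000e-03  2.000e-04  3.138e-01] clock 0.1
```

Call:
{"name": "carry_out", "arguments": {"series": [[0.622,-0.604,0.081,0,0,0.314,0],[0.622,-0.604,0.081,0,0,0.314,0],[0.622,-0.604,0.081,0,0,0.314,0],[0.622,-0.604,0.081,0,0,0.314,0],[0.622,-0.604,0.081,0,0,0.314,0],[0.622,-0.604,0.081,0,0,0.314,0],[0.622,-0.604,0.081,0,0,0.314,0],[0.622,-0.604,0.081,0,0,0.314,0],[0.622,-0.604,0.081,0,0,0.314,0],[0.622,-0.604,0.081,0,0,0.314,0]], "force": 40}}

```text
clock: 1.35
position: [0.4808, -0.0719, 0.1729]
tool_rot: [3.141, 0.0, -0.061]
force: [0.7, -0.6, 1.0]
grip_width: 0.0855
```

```bash
python3 - <<'E'
from h import *
plan(.6075,.1356,.15,-.061)
print(telemetry.observe()["qpos"])
E
```

```text
shift [ 0.1137 -0.2149  0.0229] turn [ 0.0001  0.     -0.0005] clock 1.35
[ 0.15058068  0.38735477 -0.15747725  2.01017262  0.0871237   0.75033982
 -1.69146479]
```

Call:
{"name": "carry_out", "arguments": {"series": [[0.114,-0.215,0.023,0,0,0,0],[0.114,-0.215,0.023,0,0,0,0],[0.114,-0.215,0.023,0,0,0,0],[0.114,-0.215,0.023,0,0,0,0],[0.114,-0.215,0.023,0,0,0,0],[0.114,-0.215,0.023,0,0,0,0],[0.114,-0.215,0.023,0,0,0,0]]}}

```text
clock: 2.22
position: [0.6069, 0.1325, 0.1503]
tool_rot: [3.141, 0.0, -0.063]
force: [0.8, 0.1, 0.4]
grip_width: 0.0854
```

```bash
python3 - <<'E'
from h import *
K,E=cam("wrist");p,d=imaging.grab_frame("wrist");cv2.imwrite("pics/w1.png",p)
W=pts(p,d,K,E);h=cv2.cvtColor(p,cv2.COLOR_BGR2HSV)
red=((h[...,0]<6)|(h[...,0]>174))&(h[...,1]>100)&(h[...,2]>40)
m=(W[...,2]>.057)&(W[...,2]<.072)&(d>0)&(abs(W[...,0]-.6075)<.045)&(abs(W[...,1]-.1356)<.035)
print(cv2.minAreaRect((W[m][:,:2]*1000).astype(np.float32)),np.median(W[m][:,2]),m.sum(),np.ptp(np.argwhere(m),0))
print((np.argwhere(red&m).min(0),np.argwhere(red&m).max(0)))
s=telemetry.observe();print(s["position"],s["tool_rot"],s["qpos"][6])
E
```

```text
((607.1145629882812, 136.37059020996094), (36.0966911315918, 50.22675323486328), 85.87059020996094) 0.06386638038810644 4016 [74 55]
(array([207, 286]), array([280, 340]))
[0.60696502 0.13257682 0.15043047] [ 3.14120929e+00 -1.53597038e-04 -6.28113116e-02] -2.0475929195465215
```

View pics/w1.png

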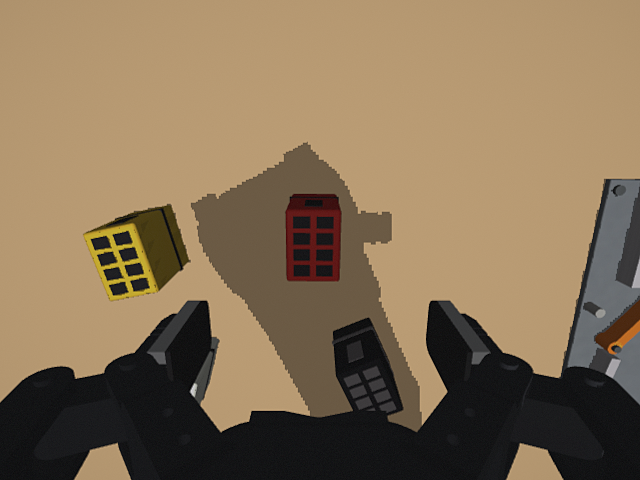

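```bash
python3 - <<'E'
from h import *
plan(.6072,.1362,.026,-.071)
E
```

```text
shift [-0.     -0.0037  0.1244] turn [ 0.0004 -0.0002  0.0082] clock 2.275
```

Call:
{"name": "carry_out", "arguments": {"series": [[0,-0.0037,0.02,0,0,0.008,0],[0,-0.0037,0.06,0,0,0.008,0],[0,-0.0037,0.1,0,0,0.008,0],[0,-0.0037,0.124,0,0,0.008,0],[0,-0.0037,0.124,0,0,0.008,0],[0,-0.0037,0.124,0,0,0.008,0]]}}

```text
clock: 3.02
position: [0.6076, 0.1375, 0.0268]
tool_rot: [-3.141, -0.001, -0.07]
force: [0.6, 0.1, 0.6]
grip_width: 0.0852
```

```bash
python3 - <<'E'
from h import *
plan(.6072,.1362,.026,-.071)
K,E=cam("wrist");p,d=imaging.grab_frame("wrist");cv2.imwrite("pics/w2.png",p)
E
```

```text
shift [-0.0003  0.0013  0.0008] turn [-0.0003 -0.0007  0.0014] clock 3.025
```

View pics/w2.png

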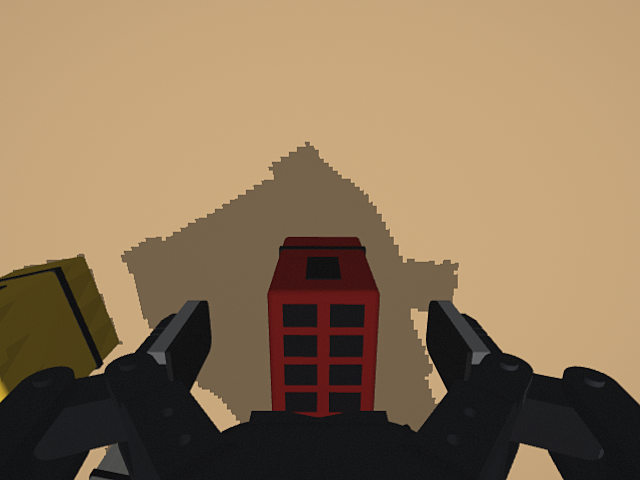

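The red housing is centred between the pads, with its top face spanning columns 268–378. Now I'll close on it.

Call:
{"name": "carry_out", "arguments": {"series": [[0,0.001,0,0,0,0,90],[0,0.001,0,0,0,0,160],[0,0.001,0,0,0,0,255],[0,0.001,0,0,0,0,255],[0,0.001,0,0,0,0,255],[0,0.001,0,0,0,0,255]], "force": 40}}

```text
clock: 3.82
position: [0.6075, 0.1366, 0.0266]
tool_rot: [-3.141, -0.001, -0.069]
force: [-1.3, -1.0, 6.1]
grip_width: 0.0353
```

Call:
{"name": "carry_out", "arguments": {"series": [[0,0,-0.03,0,0,0,255],[0,0,-0.08,0,0,0,255],[0,0,-0.1,0,0,0,255],[0,0,-0.1,0,0,0,255],[0,0,-0.1,0,0,0,255]]}}

```text
clock: 4.45
position: [0.6067, 0.1364, 0.1251]
tool_rot: [3.141, 0.001, -0.069]
force: [1.2, -0.3, -1.2]
grip_width: 0.0353
```

```bash
python3 - <<'E'
from h import *
x,y=lane(-.066,0);print(x,y)
plan(x,y,.126,-.075)
K,E=cam("wrist");p,d=imaging.grab_frame("wrist");cv2.imwrite("pics/w3.png",p)
E
```

```text
0.4408857811873424 -0.14075140402946237
shift [-0.1462  0.2879 -0.0006] turn [0.0005 0.0013 0.0058] clock 4.45
```

View pics/w3.png

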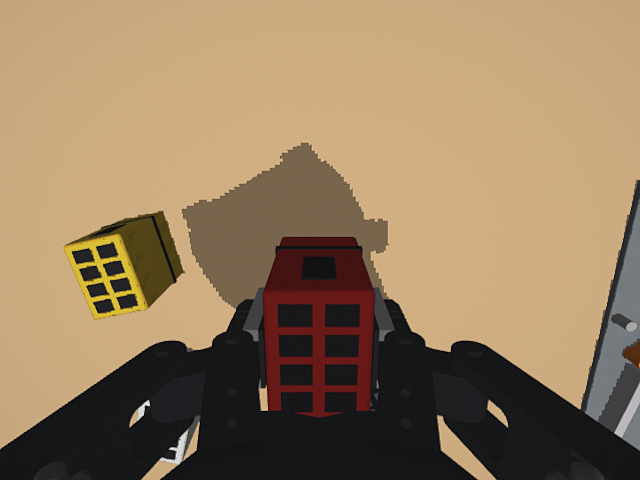

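The connector is held upright, with its top spanning columns 265–375. I'll carry it to the open end, keeping it high.

Call:
{"name": "carry_out", "arguments": {"series": [[-0.146,0.288,-0.001,0,0,0.006,255],[-0.146,0.288,-0.001,0,0,0.006,255],[-0.146,0.288,-0.001,0,0,0.006,255],[-0.146,0.288,-0.001,0,0,0.006,255],[-0.146,0.288,-0.001,0,0,0.006,255],[-0.146,0.288,-0.001,0,0,0.006,255],[-0.146,0.288,-0.001,0,0,0.006,255],[-0.146,0.288,-0.001,0,0,0.006,255],[-0.146,0.288,-0.001,0,0,0.006,255]]}}

```text
clock: 5.62
position: [0.4422, -0.1395, 0.127]
tool_rot: [-3.141, 0.0, -0.073]
force: [-0.2, 0.2, -1.8]
grip_width: 0.0355
```

```bash
python3 - <<'E'
from h import *
x,y=lane(-.066,0)
plan(x,y,.034,-.075)
K,E=cam("wrist");p,d=imaging.grab_frame("wrist");cv2.imwrite("pics/w4.png",p);W=pts(p,d,K,E)
h=cv2.cvtColor(p,cv2.COLOR_BGR2HSV)
red=((h[...,0]<6)|(h[...,0]>174))&(h[...,1]>100)&(h[...,2]>40)
q=W[red&(d>0)];tz=np.percentile(q[:,2],97);t=q[q[:,2]>tz-.006];print("red top z",tz,np.median(t,0),cv2.minAreaRect((t[:,:2]*1000).astype(np.float32)))
p,d=imaging.grab_frame("top");cv2.imwrite("pics/t4.png",p)
E
```

```text
shift [-0.0012  0.0014  0.093 ] turn [-0.0004  0.0001  0.0018] clock 5.625
red top z 0.16509233223642858 [ 0.45040305 -0.13921898  0.16404952] ((443.1748352050781, -138.98138427734375), (36.433834075927734, 48.79787063598633), 86.1424560546875)
```

View pics/w4.png

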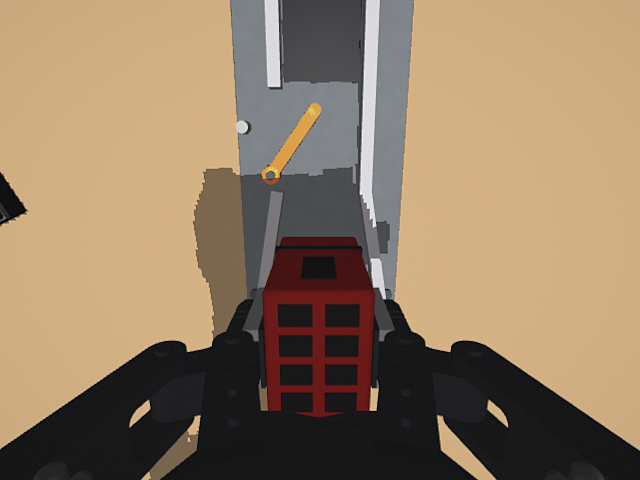

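The wrist view shows the lane straight ahead of the held connector, with the pawl hinge at (271,175), its tip at (315,110), and the patch edge at row 82. I'll use this view to refine the lane position.

```bash
python3 - <<'E'
from h import *
K,E=cam("wrist");p=cv2.imread("pics/w4.png")
a=np.deg2rad(-4.3);c=np.array([.5067,-.1457]);R=np.array([[np.cos(a),np.sin(a)],[-np.sin(a),np.cos(a)]])
def L(uv,z): return np.round(((ray(uv,z,K,E)[:,:2]-c)@R.T)*1000,1).tolist()
print("hinge",L([271,175],.022),"tip",L([315,110],.022),"patch",L([[284,82],[357,81]],.006))
g=cv2.cvtColor(p,cv2.COLOR_BGR2GRAY)
for r in (20,45,70,125,150): print(r,g[r,225:290:2].tolist(), g[r,350:420:2].tolist())
E
```

```text
hinge [[-20.7, 33.1]] tip [[20.4, 3.7]] patch [[38.8, 24.4], [39.5, -24.1]]
20 [180, 180, 182, 128, 132, 131, 132, 130, 130, 129, 128, 130, 129, 131, 130, 129, 129, 129, 127, 123, 189, 219, 217, 217, 217, 218, 223, 46, 71, 64, 67, 67, 68] [68, 69, 69, 67, 70, 68, 77, 63, 233, 217, 218, 217, 218, 218, 218, 127, 131, 130, 130, 129, 130, 130, 130, 131, 130, 131, 131, 131, 131, 130, 129, 134, 181, 179, 179]
45 [180, 180, 180, 180, 106, 130, 130, 131, 131, 131, 131, 130, 132, 131, 130, 130, 130, 129, 131, 130, 139, 224, 218, 218, 218, 218, 223, 130, 81, 76, 69, 72, 71] [73, 73, 73, 73, 72, 54, 66, 120, 222, 218, 218, 218, 218, 223, 116, 132, 131, 132, 133, 133, 133, 133, 133, 133, 133, 133, 133, 133, 133, 133, 114, 185, 180, 181, 181]
70 [181, 181, 181, 181, 176, 130, 131, 130, 130, 130, 133, 132, 130, 131, 131, 132, 132, 133, 132, 132, 126, 213, 220, 219, 219, 218, 220, 222, 69, 74, 74, 75, 76] [78, 79, 78, 77, 77, 76, 52, 239, 219, 219, 218, 218, 219, 218, 130, 133, 133, 135, 134, 135, 135, 135, 135, 133, 134, 133, 133, 135, 134, 126, 188, 181, 181, 181, 181]
125 [182, 183, 182, 183, 182, 187, 206, 206, 209, 209, 218, 163, 57, 105, 132, 132, 132, 132, 131, 132, 131, 133, 132, 133, 132, 132, 132, 132, 130, 131, 131, 130, 131] [134, 133, 133, 132, 116, 53, 207, 221, 220, 220, 220, 221, 194, 132, 132, 133, 134, 135, 134, 135, 134, 135, 135, 134, 135, 136, 135, 132, 190, 184, 183, 182, 183, 183, 183]
150 [183, 183, 183, 182, 183, 182, 188, 120, 131, 132, 131, 130, 130, 131, 133, 132, 132, 134, 134, 132, 134, 132, 131, 131, 130, 130, 131, 85, 170, 166, 167, 167, 167] [133, 134, 132, 135, 66, 81, 232, 220, 220, 220, 220, 223, 123, 134, 131, 131, 130, 132, 132, 134, 133, 135, 133, 133, 131, 133, 130, 165, 184, 183, 184, 183, 182, 183, 183]
```

Call:
{"name": "carry_out", "arguments": {"series": [[-0.001,0.001,0.03,0,0,0.002,255],[-0.001,0.001,0.06,0,0,0.002,255],[-0.001,0.001,0.08,0,0,0.002,255],[-0.001,0.001,0.09,0,0,0.002,255],[-0.001,0.001,0.093,0,0,0.002,255],[-0.001,0.001,0.094,0,0,0.002,255],[-0.001,0.001,0.094,0,0,0.002,255]]}}

```text
clock: 6.6
position: [0.4409, -0.1416, 0.0337]
tool_rot: [3.141, -0.001, -0.077]
force: [0.2, 0.3, -2.2]
grip_width: 0.0355
```

```bash
python3 - <<'E'
from h import *
x,y=lane(-.066,0)
plan(x,y,.032,-.075);print(telemetry.observe()["force"])
K,E=cam("wrist");p,d=imaging.grab_frame("wrist");cv2.imwrite("pics/w5.png",p);W=pts(p,d,K,E)
h=cv2.cvtColor(p,cv2.COLOR_BGR2HSV)
red=((h[...,0]<6)|(h[...,0]>174))&(h[...,1]>100)&(h[...,2]>40)
q=W[red&(d>0)];tz=np.percentile(q[:,2],97);t=q[q[:,2]>tz-.006];print("red top z",tz,np.median(t,0),cv2.minAreaRect((t[:,:2]*1000).astype(np.float32)))
p,d=imaging.grab_frame("scene");cv2.imwrite("pics/s5.png",p)
E
```

```text
shift [-0.0001 -0.0009  0.0017] turn [ 0.0001 -0.0009 -0.0022] clock 6.6
[ 0.22587917  0.34240315 -2.17856522]
red top z 0.0717979373342173 [ 0.44901069 -0.14138923  0.07079115] ((442.00885009765625, -141.05323791503906), (36.356422424316406, 48.79334259033203), 85.67057037353516)
```

View pics/s5.png

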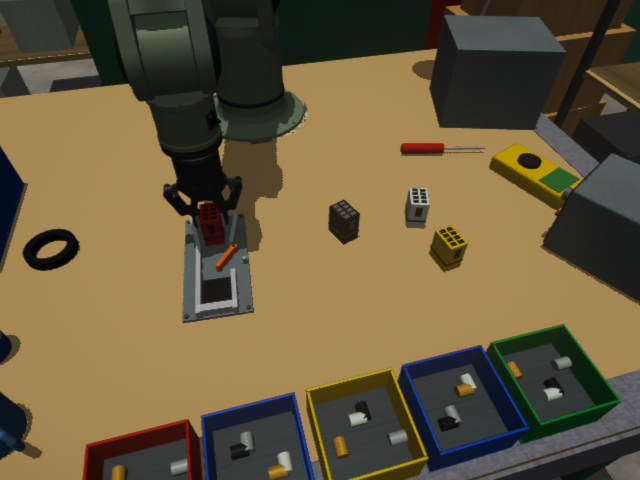

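The connector is held upright in the open end at about (210,222), roughly 1.7 mm above the floor. I'll lower it to contact.

Call:
{"name": "carry_out", "arguments": {"series": [[0,-0.0005,0.001,0,0,0,255],[0,-0.0005,0.002,0,0,0,255],[0,-0.0005,0.002,0,0,0,255],[0,-0.0005,0.002,0,0,0,255]]}}

```text
clock: 7.2
position: [0.4409, -0.1413, 0.0325]
tool_rot: [3.141, -0.001, -0.078]
force: [-7.1, 2.1, 38.8]
grip_width: 0.0355
```

Call:
{"name": "carry_out", "arguments": {"series": [[0,0,-0.001,0,0,0,255],[0,0,-0.0012,0,0,0,255],[0.005,0,-0.0012,0,0,0,255],[0.015,0,-0.0012,0,0,0,255],[0.025,0,-0.0012,0,0,0,255],[0.035,0,-0.0012,0,0,0,255],[0.045,0,-0.0012,0,0,0,255],[0.055,0,-0.0012,0,0,0,255],[0.065,0,-0.0012,0,0,0,255],[0.065,0,-0.0012,0,0,0,255]]}}

```text
clock: 8.45
position: [0.505, -0.1465, 0.0325]
tool_rot: [3.141, 0.001, -0.078]
force: [-5.2, -2.8, 11.9]
grip_width: 0.0356
```

```bash
python3 - <<'E'
from h import *
x,y=lane(.069,0)
plan(x,y,.033,-.075);print(telemetry.observe()["force"])
K,E=cam("wrist");p,d=imaging.grab_frame("wrist");cv2.imwrite("pics/w6.png",p);W=pts(p,d,K,E)
h=cv2.cvtColor(p,cv2.COLOR_BGR2HSV)
red=((h[...,0]<6)|(h[...,0]>174))&(h[...,1]>100)&(h[...,2]>40)
q=W[red&(d>0)];tz=np.percentile(q[:,2],97);t=q[q[:,2]>tz-.006];r=cv2.minAreaRect((t[:,:2]*1000).astype(np.float32));print("red top z",tz,r)
a=np.deg2rad(-4.3);c=np.array([.5067,-.1457]);R=np.array([[np.cos(a),np.sin(a)],[-np.sin(a),np.cos(a)]])
print("lane", R@(np.array(r[0])/1000-c))
E
```

```text
shift [ 0.0706 -0.0012 -0.0006] turn [ 0.0005  0.0013 -0.0028] clock 8.45
[-5.18750543 -2.76956824 11.89526054]
red top z 0.07089754087648933 ((506.188720703125, -146.01089477539062), (36.274295806884766, 48.34040832519531), 85.11942291259766)
lane [-0.00048653 -0.00034835]
```

View pics/w6.png

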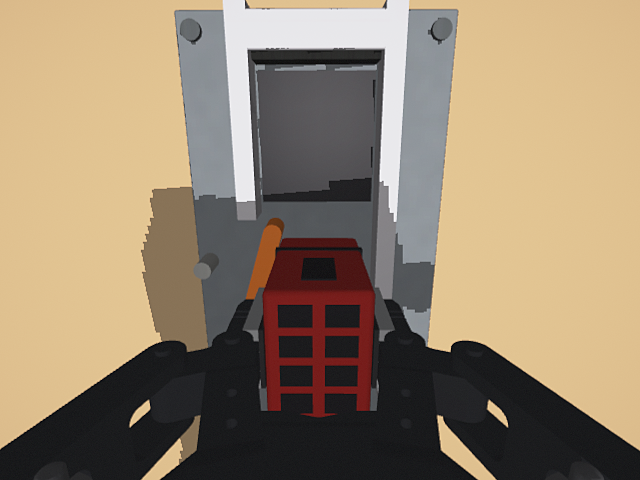

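The pawl is swung aside by the connector, with its tip now at (275,222). The connector is flat on the floor and centred, at lane y ≈ -0.3 mm. I'll continue to home, about 70 mm further.

```bash
python3 - <<'E'
from h import *
K,E=cam("wrist")
a=np.deg2rad(-4.3);c=np.array([.5067,-.1457]);R=np.array([[np.cos(a),np.sin(a)],[-np.sin(a),np.cos(a)]])
def L(uv,z): return np.round(((ray(uv,z,K,E)[:,:2]-c)@R.T)*1000,1).tolist()
print("stop top edge",L([[315,49],[250,50],[384,49]],.022),"floor far",L([[315,67]],.006),"patch near",L([[315,201]],.006))
E
```

```text
stop top edge [[100.4, 0.4], [100.2, 24.9], [100.4, -25.6]] floor far [[96.7, 0.5]] patch near [[39.6, 0.8]]
```

Call:
{"name": "carry_out", "arguments": {"series": [[0.01,0,-0.0003,0,0,0,255],[0.02,0,-0.0004,0,0,0,255],[0.03,0,-0.0005,0,0,0,255],[0.04,0,-0.0005,0,0,0,255],[0.05,0,-0.0005,0,0,0,255],[0.06,0,-0.0005,0,0,0,255],[0.065,0,-0.0005,0,0,0,255],[0.065,0,-0.0005,0,0,0,255]]}}

```text
clock: 9.5
position: [0.5705, -0.1509, 0.0328]
tool_rot: [-3.141, -0.0, -0.077]
force: [-0.0, 0.4, -1.4]
grip_width: 0.036
```

```bash
python3 - <<'E'
from h import *
x,y=lane(.069,0)
plan(x,y,.033,-.075);print(telemetry.observe()["force"])
K,E=cam("wrist");p,d=imaging.grab_frame("wrist");cv2.imwrite("pics/w7.png",p);W=pts(p,d,K,E)
h=cv2.cvtColor(p,cv2.COLOR_BGR2HSV)
red=((h[...,0]<6)|(h[...,0]>174))&(h[...,1]>100)&(h[...,2]>40)
q=W[red&(d>0)];tz=np.percentile(q[:,2],97);t=q[q[:,2]>tz-.006];r=cv2.minAreaRect((t[:,:2]*1000).astype(np.float32));print("red top z",tz,r)
a=np.deg2rad(-4.3);c=np.array([.5067,-.1457]);R=np.array([[np.cos(a),np.sin(a)],[-np.sin(a),np.cos(a)]])
print("lane", R@(np.array(r[0])/1000-c))
p,d=imaging.grab_frame("scene");cv2.imwrite("pics/s7.png",cv2.resize(p[190:340,150:300],(600,600)))
E
```

```text
shift [ 0.0049 -0.0004 -0.0002] turn [-0.0002 -0.0002 -0.0021] clock 9.5
[-0.03532189  0.43971109 -1.44043422]
red top z 0.07129090260913058 ((571.5655517578125, -150.24636840820312), (36.366233825683594, 48.56753921508789), 85.48568725585938)
lane [0.06502384 0.00032997]
```

View pics/w7.png

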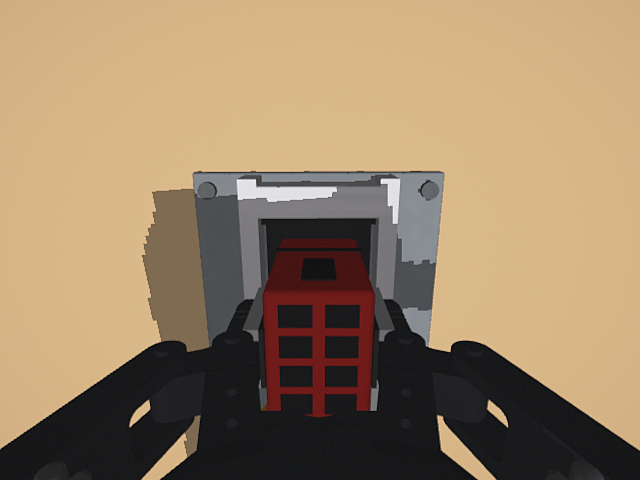

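View pics/s7.png

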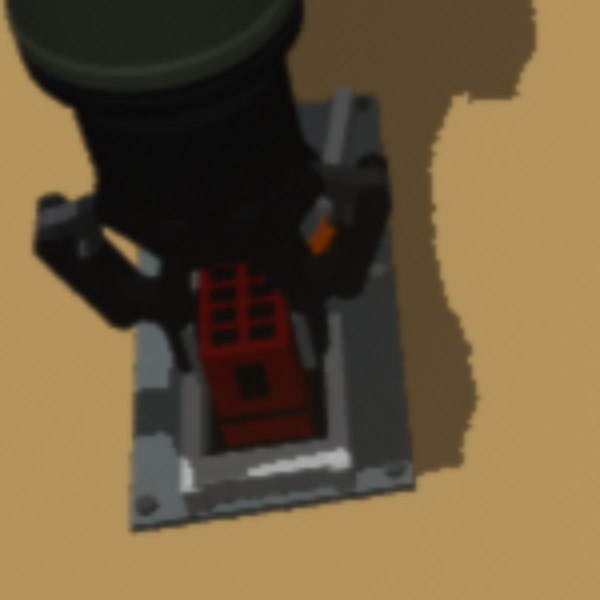

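The connector is about 3 mm short of home and the pawl, partly hidden, still looks open. I'll push on about 6 mm, slowly.

Call:
{"name": "carry_out", "arguments": {"series": [[0.002,0,0,0,0,0,255],[0.004,0,0,0,0,0,255],[0.006,0,0,0,0,0,255],[0.006,0,0,0,0,0,255],[0.006,0,0,0,0,0,255]]}}

```text
clock: 10.22
position: [0.5762, -0.1515, 0.0328]
tool_rot: [-3.142, 0.0, -0.077]
force: [-0.7, 0.6, -1.5]
grip_width: 0.0355
```

```bash
python3 - <<'E'
from h import *
p,d=imaging.grab_frame("scene");cv2.imwrite("pics/s8.png",cv2.resize(p[190:340,150:300],(600,600)))
p,d=imaging.grab_frame("top");cv2.imwrite("pics/t8.png",cv2.resize(p[190:370,360:480],(400,600)))
E
```

```text
(no output)
```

View pics/s8.png

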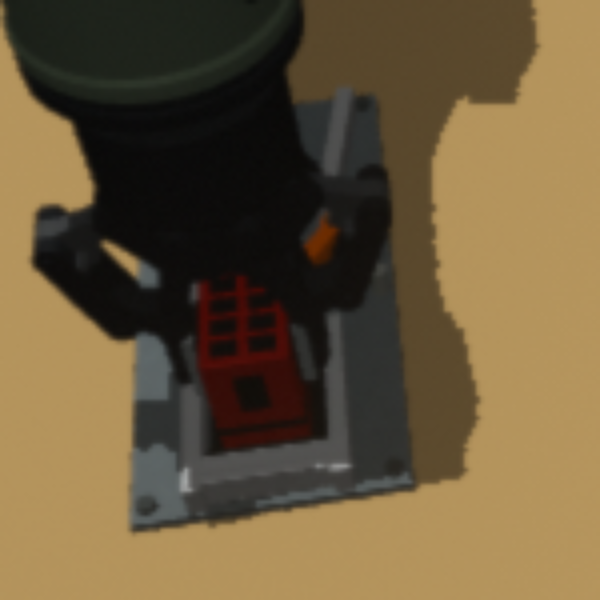

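View pics/t8.png

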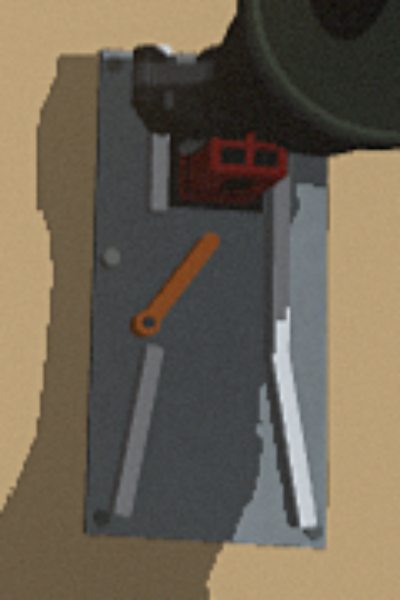

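The pawl has snapped shut: in the top view its tip is at mid-lane, at (210,240) in the crop, behind the connector. I'll release and lift.

Call:
{"name": "carry_out", "arguments": {"series": [[0,0,0.0003,0,0,0,255],[0,0,0.0003,0,0,0,120],[0,0,0.0003,0,0,0,60],[0,0,0.0003,0,0,0,30],[0,0,0.0003,0,0,0,30],[0,0,-0.02,0,0,0,30],[0,0,-0.06,0,0,0,30],[0,0,-0.11,0,0,0,30],[0,0,-0.14,0,0,0,30],[0,0,-0.14,0,0,0,30]]}}

```text
clock: 11.58
position: [0.5774, -0.1519, 0.1766]
tool_rot: [3.141, -0.005, -0.077]
force: [0.2, -1.0, 0.2]
grip_width: 0.075
```

Call:
{"name": "carry_out", "arguments": {"series": [[-0.05,-0.05,0,0,0,0,30],[-0.06,-0.1,0,0,0,0,30],[-0.06,-0.15,0,0,0,0,30],[-0.06,-0.2,0,0,0,0,30],[-0.06,-0.2,0,0,0,0,30],[-0.06,-0.2,0,0,0,0,30]]}}

```text
clock: 12.32
position: [0.5316, 0.052, 0.1728]
tool_rot: [3.141, 0.0, -0.077]
force: [-0.3, -0.9, 0.8]
grip_width: 0.0754
```

```bash
python3 - <<'E'
from h import *
a=np.deg2rad(-4.3);c=np.array([.5067,-.1457]);R=np.array([[np.cos(a),np.sin(a)],[-np.sin(a),np.cos(a)]])
for n in("top","scene"):
    K,E=cam(n);p,d=imaging.grab_frame(n);W=pts(p,d,K,E)
    cv2.imwrite(f"pics/{n}9.png",cv2.resize(p[190:370,360:480] if n=="top" else p[190:340,150:300],(400,600) if n=="top" else (600,600)))
    m=(W[...,2]>.06)&(W[...,2]<.08)&(d>0)&(abs(W[...,0]-.576)<.05)&(abs(W[...,1]+.151)<.04)
    r=cv2.minAreaRect((W[m][:,:2]*1000).astype(np.float32));print(n,np.median(W[m][:,2]),r,R@(np.array(r[0])/1000-c))
s=telemetry.observe();print(s["clock"],s["position"],s["force"],s["grip_width"])
E
```

```text
top nan ((0.0, 0.0), (0.0, 0.0), 0.0) [-0.51619811  0.10729815]
scene 0.06880382872286583 ((575.7992553710938, -151.79107666015625), (36.262454986572266, 51.41736602783203), 86.05353546142578) [ 0.06936145 -0.00089296]
12.425 [0.53172019 0.05118265 0.1728494 ] [-0.21245308 -0.25744481 -0.03667801] 0.07549853867303791
  return _methods._mean(a, axis=axis, dtype=dtype,
  ret = ret.dtype.type(ret / rcount)
```

View pics/top9.png

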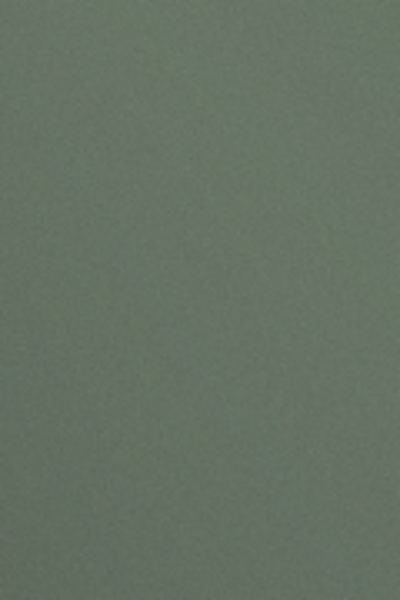

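View pics/scene9.png

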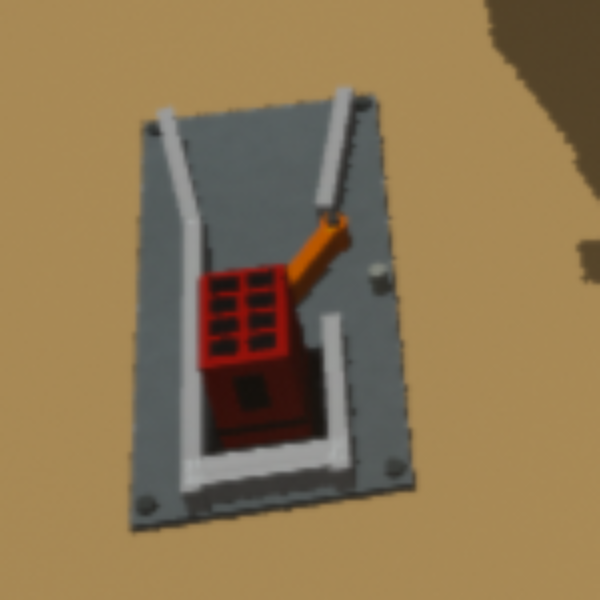

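The scene view shows the connector upright in the closed end, with its top at (250,315) in the crop and its centre at lane x ≈ 69 mm, y ≈ -1 mm. The pawl slants into the lane behind it, and the arm is well clear. The arm blocks the top camera here, but that camera already showed the pawl shut. I'll hand the job in.

```bash
python3 -c "
from workcell import ticket;print(ticket.job_done())"
```

```text
the job is handed in; nothing more can be done
None
```

The red connector is standing upright and released in the closed end of the lane, with the pawl shut behind it. I gripped it, set it down at the open end, slid it past the pawl and lifted away. I handed the job in at about 12.4 s; no verdict is reported.

**Last checks:**
- **Position:** the scene camera put the connector within about 2 mm of my estimate of lane_home along the lane and about 1 mm across it. Its top was at about 69 mm, against the expected 70 mm.
- **Pawl:** it was seen pushed aside mid-slide. The top camera showed it shut, tip at mid-lane, while I still held the connector. After release, the scene camera showed it still slanting into the lane, but its tip was hidden behind the connector.
- **Robot:** it was clear of everything, and the wrist force was about zero.

**What failed or disagreed:**
- **Top camera:** the final top view gave nothing because the arm blocked it, so the last position comes from the scene camera alone.
- **Set-down force:** I pressed the connector onto the lane floor with a wrist reading of 38.8 N, more than I intended. I eased off before sliding.
- **lane_home:** my estimates ranged from about 67 to 71 mm depending on the feature used, which is well inside the tolerance.

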